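Open the paint pot under the lamp and park its lid

ROBOT

A 6-joint arm with a two-finger parallel gripper is mounted at the origin on the work surface. World frame = base frame: x ahead of the robot, y to its left, z up, the work surface at z = 0. Lengths are in m, angles in rad, forces in N, time in s.
With the tool pointing down it reaches from about 0.25 to 0.775 m from the base axis. Payload 4 kg.
Tool frame: the origin (TCP) lies between the finger pads, 19 mm behind the fingertips; this is the grasp point; z points along the fingers, y is the line along which they close (so a half turn about z gives the same grasp; the last joint's range is limited). The gripper opens to 94 mm and grips with 3 to 60 N. Pads are 16 mm wide; open, the fingers measure 119 mm over their backs; the gripper's body (75 mm by 177 mm) begins 78 mm behind the grasp point.
Start: joints at [1.233, 0.087, 1.371, -0, 1.684, -0.103], TCP at [0.128, 0.535, 0.224] pointing down, gripper open.
Joint ranges: [-3.1, 3.1], [-0.76, 2.03], [0.27, 2.55], [-1.08, 4.22], [0.17, 2.65], [-2.57, 2.57]. Speed limits (rad/s): [2.79, 2.79, 3.14, 3.14, 3.14, 3.14].

INTERFACE

Orientations are given as a unit quaternion [x, y, z, w].
In Python, from cell import ctrl gives the robot as it stands.
- The arm moves only by the tool drive_tool, never from a script. Its argument "moves" is text: rows parted by semicolons, each of 5 numbers parted by spaces: the shift along the tool's x, y, z in cm, then the turn about the tool's z in degrees, then the closure, from -1 (fully open) to 1 (shut). A call has 1 to 5 rows; each row shifts and turns the commanded pose from where the row before left it, along the tool's axes as they then stand; what a row does not reach is not made up. A row lasts 1/8 s, in which the tool goes at most 62.5 mm and 10.7 degrees, less where a joint would pass 70% of its speed; a pose out of reach is approached as far as the arm can. A call is refused whole if a number of a shift passes 6.25 or a number of a turn 10.7, either way. A call with a gripper value outside its range is refused whole. The fingers move at their own pace and stop on an object; "grip_force" is the grip in N (left out, the last holds). Time passes only in rows, so rows that do not move let the fingers close. It gives the time, the measured TCP pose, the force, the opening and the grip force at its end, in the units of the state.
- ctrl.get_obs(): the state, without advancing time (a new reading comes with each control period).
- ctrl.capture(name): name is "scene" or "top"; returns (picture, depth): 420x560x3 uint8, blue, green, red; 420x560 float32, m along the optical axis (not along the pixel's ray), 0 where there is no reading.
- ctrl.camera_info(name): a dict with "vertical_fov" (degrees; the focal length in pixels is half the picture's height over the tangent of half this angle, whatever the lens; pixels are square), "cx", "cy" (the principal point, pixels), "T" (4x4, takes a point from camera to world coordinates). Camera axes: x right, y down, z forward; pixel columns grow to the right and rows downward; lengths in m; the calibration is good to about 2 mm. A picture is of the moment at which its call begins. camera_info takes no time and is no camera call.
- ctrl.hand_in(): hands the job in; it is judged then, once.
Trained networks look in the newest picture that a camera, given by its name, has taken for a name from the list of things; names that differ only in an ending like _2 or _b are one class to them, and where a whole thing is asked for, a point or a joint stands for the part that bears it (a point fixed in the world has none). Each returns a list of dicts, best first, with "score" (0 to 1); they miss things now and then, are a little off and sometimes report something else, mostly with a low value. They report only what shows in the picture. A call takes as long as a camera call.
- ctrl.outline_of(camera, target): "mask" (420x560 bool, what is visible of it) and "rect" ([left, top, right, bottom] in pixels, round what is visible of it).
- ctrl.spot_point(camera, target): "pixel" ([column, row] in pixels: a listed point, or the origin of a listed thing).
The state is a dict: "clock": time; "q": joint angles; "dq": joint speeds; "tau": joint torques, N m; "tool_pos": TCP position; "ee_rot": TCP orientation; "force": force on the tool from outside, world axes, zero at the start; "ft_torque": the same for the moment, N m; "gripper_width": finger opening in m; "grip_force": force on a finger pad.
Only numpy, scipy, OpenCV 4.12 (cv2) and the standard library are available. Lean on these libraries where they do the work, as an engineer would, in place of code of your own. Each camera call takes 0.05 s, during which the arm holds its last target. There are 200 camera calls.

TASK

Open the paint pot for the float painter: lift the loose lid off the pot under the lamp by its knob, and park it flat on the lid rest, pushed into the corner so that its edge is against both metal stops. Keep the lid upright, do not let it fall, do not bump the lamp hard, and leave the pot and the other things where they stand.

Things in the scene. Friction and masses are not known exactly. Their poses are not given: they have to be found in the camera images.
- lid: Round steel lid. Origin: centre of the plug's underside, z up. Plug 89 mm across and 8 mm high (goes into the pot's mouth), disc 110 mm across from 8 to 14 mm, thin stem 18 mm across from 14 to 28 mm, black cylindrical knob 26 mm across from 28 to 60 mm. About 0.2 kg. On the pot the disc lies on the rim; its yaw does not matter.
- knob (a point): Grip point on the lid's axis, 44 mm above the lid's origin (middle of the knob, 30 mm above the disc's top); same axes as the lid.
- pot: Loose round steel paint pot, 104 mm across, 80 mm high, wall 4 mm (mouth 96 mm), standing on the table with its axis within 6 mm of the lamp's origin (knob's grip point 109 mm below the bar). Origin: centre of its underside. About 0.9 kg. When closed the lid's origin is 72 mm above it.
- lamp: Fixed work lamp: level light bar on two posts. Origin on the table below the middle of the bar's front edge; x points to the back, y along the bar. Bar: x 0 to 60, y -120 to 120, 225 to 250 mm above the table; posts 16 mm across at x 30, y +-100 mm, feet 50 x 50 x 8 mm. It covers the pot's back half: a tool pointing straight down hits it; come from the front (-x) leaning back about 40 degrees.
- rest: Fixed lid rest: plywood block 160 mm (x) by 200 mm (y), 60 mm high, with two aluminium stops 12 mm wide that stand 18 mm above its top and form an L: one along its whole +x edge (inner face at x = 68 mm), one along its +y edge (inner face at y = 88 mm). Origin: centre of the underside. It stands left or right of the lamp; a brush lies on its -y side.
- park (a point): Point on the top face of the rest (60 mm above the table) where the lid's origin is when the lid lies flat with its edge against both stops: 55 mm from both inner faces, at x = 13, y = 33 mm of the rest. Same axes as the rest: +x and +y point towards the stops.
- brush: Paint brush, 140 mm long, lying along the rest's x on top of it, bristles about 40 mm wide, about 74 mm towards -y of the rest's centre. Bystander.
- bottle: Clear plastic bottle, 64 mm across, 190 mm high. Bystander; origin at its underside.
- jar: Glass jar with a dark screw cap, 72 mm across, 75 mm high. Bystander; origin at its underside.
- tin: Closed tin with a paper band, 80 mm across, 90 mm high, no knob. Bystander; origin at its underside.
- mug: White mug, 76 mm across, 85 mm high. Bystander; origin at its underside.
- tape: Roll of masking tape lying flat, 96 mm across, 22 mm high, between robot and pot. Bystander; origin at its underside.
- scraper: Scraper with wooden handle, 170 mm long, lying behind the lamp. Bystander.
- foam: Fixed white foam block 150 x 170 mm, 50 mm high, stuck full of painted floats up to 150 mm high; stands on the other side of the lamp from the rest. Origin: centre of the underside.

How it is judged:
By the outcome, as a careful person would: the job done as asked, in the order asked, and still so for the second after the job is handed in, with the robot touching nothing.
It also fails if it takes over 48 s, if anything falls off the work surface, if the arm or the gripper's body presses on something with over 40 N, if the wrist force passes 120 N, or if a joint passes its speed limit or range.

## Working session

There is one attempt and no reset: what is moved stays moved. The work goes in short steps, Python scripts to look and compute and a tool call to move; the robot and the scene stay as the last step left them, time stands still between calls to the robot, and variables do not carry over. Pictures are saved under pics/ and viewed, at most 10 in all, crops included, and the job is handed in when it is done.

Besides the shell and the picture viewer there is one more tool, called after "Call:" by a JSON object that holds its "fn" and its "kwargs", one argument or row to a line. drive_tool: Moves the arm, as the interface text tells. Its arguments: {"type":"object","properties":{"moves":{"type":"string"},"grip_force":{"type":"number"}},"required":["moves"]}

```bash
ls; mkdir -p pics
python3 - <<'E'
from cell import ctrl
import cv2,numpy as np
o=ctrl.get_obs();print(o['clock'],o['tool_pos'],o['ee_rot'],o['gripper_width'])
ims=[]
for n in('scene','top'):
    p,d=ctrl.capture(n);np.savez(f'pics/{n}0.npz',p=p,d=d);ims.append(p)
    i=ctrl.camera_info(n);print(n,i['vertical_fov'],i['cx'],i['cy'],np.round(i['T'],4).tolist())
    cv2.imwrite(f'pics/{n}0.png',p)
    for t in('lid','pot','lamp','rest','tape','foam','brush','bottle','jar','tin','mug','scraper'):
        try:print(n,t,[(round(r['score'],2),np.round(r['pixel'],1).tolist()) for r in ctrl.spot_point(n,t)[:2]])
        except Exception as e:print(e)
    for t in('knob','park'):
        print(n,t,[(round(r['score'],2),np.round(r['pixel'],1).tolist()) for r in ctrl.spot_point(n,t)[:2]])
E
```

```text
pics
0.0 [0.12780828 0.53443424 0.22312881] [ 1.17130566e-01  9.93115940e-01 -1.05186225e-03 -2.31658007e-04] 0.09380295025497858
scene 46.75198936433979 279.15985175549537 215.51301632654818 [[0.6965, 0.4214, -0.5808, 1.3396], [0.7176, -0.4155, 0.559, -0.7385], [-0.0058, -0.8061, -0.5917, 0.8553], [0.0, 0.0, 0.0, 1.0]]
scene lid [(0.61, [290.3, 228.9])]
scene pot [(0.57, [291.9, 248.2])]
scene lamp [(0.34, [193.1, 285.2])]
scene rest [(0.67, [192.2, 282.6]), (0.6, [340.0, 190.0])]
scene tape [(0.91, [243.2, 209.0])]
scene foam [(0.92, [340.1, 191.1]), (0.35, [289.6, 308.1])]
scene brush [(0.62, [163.3, 281.1])]
scene bottle [(0.96, [398.9, 208.8])]
scene jar [(0.88, [375.8, 222.7])]
scene tin [(0.96, [239.3, 323.0])]
scene mug [(0.65, [293.3, 308.8]), (0.25, [397.8, 205.3])]
scene scraper [(0.56, [290.9, 228.4])]
scene knob [(0.93, [291.4, 214.9])]
scene park [(0.91, [208.0, 257.7])]
top 43.97959379198944 285.141342734637 207.73159686032383 [[-0.0172, -0.9983, 0.0565, 0.4974], [-0.9996, 0.0159, -0.023, -0.0054], [0.022, -0.0569, -0.9981, 1.2946], [0.0, 0.0, 0.0, 1.0]]
top lid [(0.94, [277.7, 185.3])]
top pot [(0.42, [172.1, 145.9]), (0.22, [277.7, 183.1])]
top lamp []
top rest [(0.61, [386.5, 212.2])]
top tape [(0.89, [267.4, 278.2])]
top foam [(0.65, [154.0, 224.5])]
top brush [(0.56, [422.7, 215.6])]
top bottle [(0.59, [120.5, 150.0])]
top jar [(0.92, [169.5, 145.7])]
top tin [(0.8, [381.8, 147.7])]
top mug [(0.73, [335.6, 118.2])]
top scraper [(0.8, [251.2, 121.5])]
top knob [(0.73, [278.6, 181.8]), (0.65, [269.1, 277.4])]
top park [(0.63, [371.9, 208.1])]
```

View pics/scene0.png

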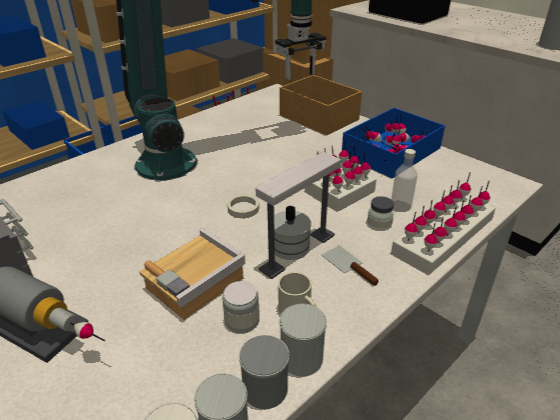

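View pics/top0.png

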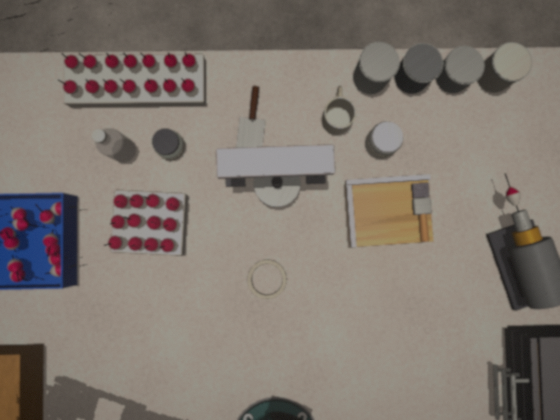

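Both views show the pot under the lamp (knob at scene 291,214; top 277,182). The rest is on the robot's right, with its L stops at the far and left edges (top 350–430, 178–245), and the brush is on its right side. The tape lies in front at top (267,278).

```bash
cat > h.py <<'E'
import numpy as np,cv2
from cell import ctrl
def K(n):
    i=ctrl.camera_info(n);return 210/np.tan(np.radians(i['vertical_fov'])/2),i['cx'],i['cy'],np.array(i['T'])
def cloud(n,d):
    f,cx,cy,T=K(n);v,u=np.mgrid[:420,:560]
    P=np.stack([(u-cx)/f*d,(v-cy)/f*d,d],-1)@T[:3,:3].T+T[:3,3];P[d<=0]=np.nan;return P
def ray(n,px):
    f,cx,cy,T=K(n);r=T[:3,:3]@[(px[0]-cx)/f,(px[1]-cy)/f,1];return T[:3,3],r/np.linalg.norm(r)
def tri(p1,p2):
    o,a=ray('scene',p1);c,b=ray('top',p2)
    s=np.linalg.lstsq(np.c_[a,-b],c-o,rcond=None)[0];A=o+s[0]*a;B=c+s[1]*b;return (A+B)/2,np.linalg.norm(A-B)
def proj(n,X):
    f,cx,cy,T=K(n);c=T[:3,:3].T@(np.asarray(X)-T[:3,3]);return c[:2]/c[2]*f+[cx,cy]
def circ(P):
    P=P[:,:2];A=np.c_[2*P,np.ones(len(P))];s=np.linalg.lstsq(A,(P**2).sum(1),rcond=None)[0];return s[:2],np.sqrt(s[2]+s[:2]@s[:2])
E
python3 - <<'E'
from h import *
r4=lambda x:np.round(x,4).tolist()
C={n:cloud(n,np.load(f'pics/{n}0.npz')['d']) for n in('scene','top')}
print('knob tri',tri([291.4,214.9],[278.6,181.8]),'park tri',tri([208,257.7],[371.9,208.1]))
print('table z',[np.nanmedian(C['top'][300:330,300:400,2]),np.nanmedian(C['scene'][330:350,130:200,2])])
def sel(n,x,y,z):
    P=C[n].reshape(-1,3);return P[(P[:,0]>x[0])&(P[:,0]<x[1])&(P[:,1]>y[0])&(P[:,1]<y[1])&(P[:,2]>z[0])&(P[:,2]<z[1])]
for n in C:
    b=sel(n,(.4,.75),(-.2,.2),(.235,.27));print(n,'bar',len(b),r4(b.min(0)),r4(b.max(0)),'z',np.median(b[:,2]),cv2.minAreaRect(b[:,:2].astype(np.float32)))
    d=sel(n,(.4,.6),(-.1,.15),(.078,.095));print(n,'disc',len(d),r4(d.min(0)),r4(d.max(0)),r4(np.median(d,0)))
    k=sel(n,(.45,.62),(-.1,.12),(.105,.14));print(n,'knob',len(k),r4(k.min(0)) if len(k) else'',r4(k.max(0)) if len(k) else'',r4(np.median(k,0)))
    s=sel(n,(.35,.65),(-.42,-.1),(.07,.085));print(n,'stop',len(s),np.median(s[:,2]))
    s=sel(n,(.35,.65),(-.42,-.12),(.052,.085));print(n,'rest',len(s),r4(s.min(0)),r4(s.max(0)),cv2.minAreaRect(s[:,:2].astype(np.float32)))
for n in C:
  im=np.load(f'pics/{n}0.npz')['p']
  a,b,c,d=(230,330,130,290) if n=='top' else (240,350,140,280)
  (r0,r1,c0,c1)=(130,260,210,450) if n=='top' else (140,300,130,350)
  cr=cv2.resize(im[r0:r1,c0:c1],None,fx=3.3 if n=='top' else 3.5,fy=3.3 if n=='top' else 3.5,interpolation=cv2.INTER_CUBIC);cv2.imwrite(f'pics/{n}0c.png',cr)
E
```

```text
knob tri (array([ 0.62711682, -0.01532928,  0.11172537]), np.float64(0.009382483078339405)) park tri (array([ 0.56391657, -0.23900233,  0.06334628]), np.float64(0.003359090860912411))
table z [np.float64(-3.86652826729339e-05), np.float64(0.0003707070347419572)]
scene bar 1719 [0.6231, -0.1323, 0.235] [0.6887, 0.1122, 0.2542] z 0.24982417439637927 ((0.65573650598526, -0.010067075490951538), (0.06321682035923004, 0.24474704265594482), 0.8768262267112732)
scene disc 86 [0.5696, -0.0418, 0.0826] [0.5998, 0.0107, 0.0899] [0.5877, -0.0126, 0.0862]
scene knob 7 [0.6143, -0.0209, 0.1301] [0.6195, -0.0063, 0.133] [0.6178, -0.0123, 0.1311]
scene stop 1377 0.07790778578951385
scene rest 4178 [0.4723, -0.3842, 0.052] [0.6456, -0.1741, 0.0844] ((0.5588782429695129, -0.2795795202255249), (0.1649409830570221, 0.2042086273431778), 2.9155824184417725)
top bar 3539 [0.6205, -0.1322, 0.2352] [0.6856, 0.1085, 0.2557] z 0.2494554588354112 ((0.6529200673103333, -0.011915802955627441), (0.06089816614985466, 0.23998752236366272), 1.1544983386993408)
top disc 381 [0.57, -0.0616, 0.0799] [0.6, 0.0319, 0.0946] [0.5885, -0.0147, 0.0855]
top knob 40 [0.6121, -0.0262, 0.1075] [0.6198, -0.0036, 0.1359] [0.6165, -0.0148, 0.1302]
top stop 1562 0.07788858026450807
top rest 5651 [0.4734, -0.3861, 0.0521] [0.6414, -0.1785, 0.0849] ((0.5570434331893921, -0.2824922502040863), (0.16017988324165344, 0.20117038488388062), 2.91636061668396)
```

View pics/scene0c.png

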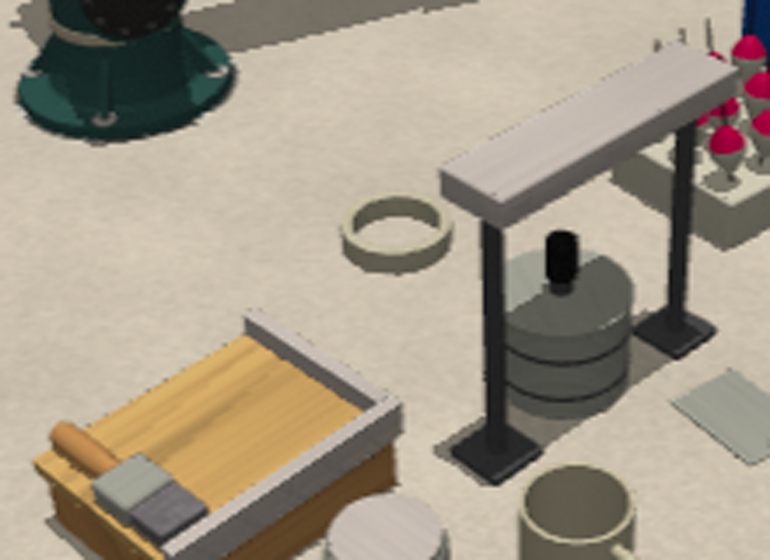

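View pics/top0c.png

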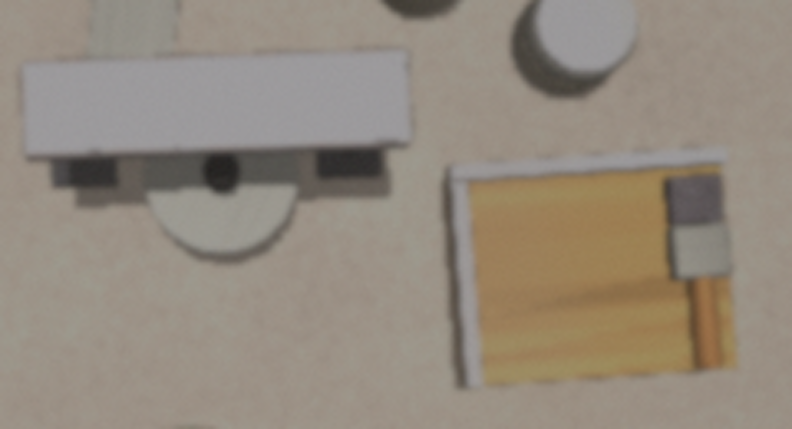

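Call:
{"fn": "drive_tool", "kwargs": {
  "moves": "0 0 -5 0 0; -4 -4 -1.5 -3 0; -4 -4 -1.5 -3 0; -4 -4 -1.5 -3 0; -4 -4 -1.5 -3 0"
}}

```text
clock: 2.12
tool_pos: [0.2615, 0.3508, 0.3351]
ee_rot: [0.011, 1.0, 0.0, 0.0]
force: [0.6, -0.0, -0.5]
gripper_width: 0.0481
grip_force: 0.0
```

```bash
cat > st.py <<'E'
from h import *
from scipy.spatial.transform import Rotation as R
o=ctrl.get_obs();M=R.from_quat(o['ee_rot']).as_matrix()
print(round(o['clock'],3),'q',np.round(o['q'],3),'p',np.round(o['tool_pos'],4),'w',round(o['gripper_width'],4),'F',np.round(o['force'],1),'g',round(o['grip_force'],1))
print('tool axes x,y,z:',np.round(M.T,3).tolist(),'tilt',round(np.degrees(np.arccos(-M[2,2])),1))
E
python3 st.py
python3 - <<'E'
from h import *
C={n:cloud(n,np.load(f'pics/{n}0.npz')['d']).reshape(-1,3) for n in('scene','top')}
def sel(n,x,y,z):
    P=C[n];return P[(P[:,0]>x[0])&(P[:,0]<x[1])&(P[:,1]>y[0])&(P[:,1]<y[1])&(P[:,2]>z[0])&(P[:,2]<z[1])]
from scipy.optimize import least_squares
for n in C:
    d=sel(n,(.5,.7),(-.1,.1),(.082,.091)); 
    c=np.array([.617,-.013]);g=d[:,:2]
    # boundary points: outermost per angle bin about c
    a=np.arctan2(*(g-c).T[::-1]);b=((a+np.pi)/(2*np.pi)*48).astype(int);r=np.hypot(*(g-c).T)
    E=np.array([g[b==k][np.argmax(r[b==k])] for k in range(48) if (b==k).any() and r[b==k].max()>.045])
    s=least_squares(lambda p:np.hypot(*(E-p).T)-.055,c,loss='soft_l1',f_scale=.002).x
    print(n,'disc',len(E),s,circ(E), 'zmed',np.median(d[:,2]))
    k=sel(n,(.59,.65),(-.05,.03),(.1,.14));print('knob',len(k),np.median(k,0),k.min(0),k.max(0))
    t=np.radians(2.916);Rm=np.array([[np.cos(t),-np.sin(t)],[np.sin(t),np.cos(t)]])
    s=sel(n,(.35,.7),(-.42,-.12),(.055,.085));L=(s[:,:2]-[.557,-.2815])@Rm
    hi=(s[:,2]>.074);print(' stop x', np.percentile(L[hi&(abs(L[:,1])<.04),0],[1,50,99]),' stop y',np.percentile(L[hi&(abs(L[:,0])<.06)&(L[:,1]>0),1],[1,50,99]),'floor max',np.percentile(L[~hi&(s[:,2]<.064)&(abs(L[:,1])<.06),0],[1,99]),np.percentile(L[~hi&(s[:,2]<.064)&(abs(L[:,0])<.05),1],[1,99]))
E
```

```text
2.125 q [ 0.801 -0.16   1.392 -0.     1.908 -0.747] p [0.2615 0.3508 0.3351] w 0.0481 F [ 0.6 -0.  -0.5] g 0.0
tool axes x,y,z: [[-1.0, 0.023, -0.001], [0.023, 1.0, 0.001], [0.001, 0.001, -1.0]] tilt 0.1
scene disc 29 [ 0.62772474 -0.01274923] (array([6.33769455e-01, 5.89852235e-04]), np.float64(0.05780097909692803)) zmed 0.08622939095423904
knob 137 [ 0.63274811 -0.01792365  0.12264334] [ 0.61432869 -0.02704124  0.10049476] [ 0.64161583 -0.00085808  0.13559613]
 stop x [0.06987617 0.07748717 0.0831695 ]  stop y [0.0881823  0.0941107  0.10173228] floor max [-0.07667369  0.08241269] [-0.09848876  0.09021014]
top disc 32 [ 0.62568893 -0.01496366] (array([ 0.62445492, -0.01500277]), np.float64(0.05396211832480448)) zmed 0.08573394676719581
knob 106 [ 0.62241272 -0.0149231   0.13106735] [ 0.61205274 -0.02656751  0.10417933] [ 0.63305632 -0.00359238  0.13680413]
 stop x [0.0677158  0.07538308 0.14340928]  stop y [0.08717157 0.09315323 0.09906276] floor max [-0.07868399  0.06765546] [-0.09769395  0.08347839]
```

Call:
{"fn": "drive_tool", "kwargs": {
  "moves": "-3.5 -5 -1.5 0 -0.4; -3.5 -5 -1.5 0 -0.4; -3.5 -5 -1.5 -1 -0.4; -3.5 -5 -1.5 0 -0.4; -3.5 -5 -1.5 0 -0.4"
}}

```text
clock: 2.75
tool_pos: [0.431, 0.0987, 0.4097]
ee_rot: [0.004, 1.0, 0.0, 0.001]
force: [1.7, -0.2, 0.5]
gripper_width: 0.066
grip_force: 0.0
```

Call:
{"fn": "drive_tool", "kwargs": {
  "moves": "-4 -3 0 0 -0.4; -4 -3 0 0 -0.4; -6 0 0 0 -0.4; -6 0 0 0 -0.4;-6 0 0 0 -0.4"
}}

```text
clock: 3.38
tool_pos: [0.6914, 0.0381, 0.4091]
ee_rot: [0.004, 1.0, 0.0, 0.001]
force: [1.3, 0.6, 0.8]
gripper_width: 0.0664
grip_force: 0.0
```

```bash
python3 st.py
```

```text
3.375 q [-0.027  0.51   0.466  0.     2.164 -1.589] p [0.6914 0.0381 0.4091] w 0.0664 F [1.3 0.6 0.8] g 0.0
tool axes x,y,z: [[-1.0, 0.008, -0.001], [0.008, 1.0, 0.0], [0.001, 0.0, -1.0]] tilt 0.1
```

Call:
{"fn": "drive_tool", "kwargs": {
  "moves": "-6 0 0 0 -0.4; -6 0 0 0 -0.4; -6 0 0 0 -0.4; 0 0 0 0 -0.4"
}}

```text
clock: 3.88
tool_pos: [0.7914, 0.0332, 0.3498]
ee_rot: [0.004, 0.999, 0.002, 0.034]
force: [0.2, 0.2, 0.9]
gripper_width: 0.0658
grip_force: 0.0
```

```bash
python3 st.py
```

```text
3.875 q [-0.032  0.714  0.278  0.007  2.082 -1.591] p [0.7914 0.0332 0.3498] w 0.0658 F [0.2 0.2 0.9] g 0.0
tool axes x,y,z: [[-0.998, 0.008, -0.067], [0.008, 1.0, 0.004], [0.067, 0.004, -0.998]] tilt 3.9
```

Call:
{"fn": "drive_tool", "kwargs": {
  "moves": "0 0 -6 0 -0.4; 0 0 -6 0 -0.4; 0 0 -6 0 -0.4; 0 0 -6 0 -0.4; 0 0 -6 0 -0.4"
}}

```text
clock: 4.5
tool_pos: [0.6488, 0.0277, 0.5526]
ee_rot: [0.004, 0.996, 0.004, 0.093]
force: [-0.1, 0.1, 0.1]
gripper_width: 0.066
grip_force: 0.0
```

```bash
python3 st.py
```

```text
4.5 q [-0.054  0.427  0.274  0.023  2.255 -1.601] p [0.6488 0.0277 0.5526] w 0.066 F [-0.1  0.1  0.1] g 0.0
tool axes x,y,z: [[-0.983, 0.008, -0.186], [0.007, 1.0, 0.009], [0.186, 0.008, -0.983]] tilt 10.7
```

Call:
{"fn": "drive_tool", "kwargs": {
  "moves": "-4.5 0 -4 0 -0.4; -4.5 0 -4 0 -0.4; -4.5 0 -4 0 -0.4; -4.5 0 -4 0 -0.4; -4.5 0 -4 0 -0.4"
}}

```text
clock: 5.12
tool_pos: [0.6671, 0.0182, 0.6009]
ee_rot: [0.004, 0.983, 0.008, 0.185]
force: [-1.0, 1.2, 0.1]
gripper_width: 0.0659
grip_force: 0.0
```

```bash
python3 st.py
```

```text
5.125 q [-0.079  0.371  0.274  0.05   2.126 -1.607] p [0.6671 0.0182 0.6009] w 0.0659 F [-1.   1.2  0.1] g 0.0
tool axes x,y,z: [[-0.932, 0.011, -0.364], [0.005, 1.0, 0.017], [0.364, 0.014, -0.931]] tilt 21.3
```

Works well: about 2° of tilt per row. Repeating this.

Call:
{"fn": "drive_tool", "kwargs": {
  "moves": "-5 0 -3.5 0 -0.4; -5 0 -3.5 0 -0.4; -5 0 -3.5 0 -0.4; -5 0 -3.5 0 -0.4; -5 0 -3.5 0 -0.4"
}}

```text
clock: 5.75
tool_pos: [0.6782, 0.0104, 0.6637]
ee_rot: [0.004, 0.959, 0.011, 0.283]
force: [0.1, -0.3, 1.0]
gripper_width: 0.066
grip_force: 0.0
```

Call:
{"fn": "drive_tool", "kwargs": {
  "moves": "-5 0 -3.5 0 -0.4; -5 0 -3.5 0 -0.4; -5 0 -3.5 0 -0.4"
}}

```text
clock: 6.12
tool_pos: [0.6684, 0.0061, 0.7128]
ee_rot: [0.004, 0.94, 0.012, 0.34]
force: [0.9, 0.3, -0.2]
gripper_width: 0.0654
grip_force: 0.0
```

```bash
python3 st.py
```

```text
6.125 q [-0.125  0.255  0.275  0.105  1.921 -1.615] p [0.6684 0.0061 0.7128] w 0.0654 F [ 0.9  0.3 -0.2] g 0.0
tool axes x,y,z: [[-0.768, 0.016, -0.64], [0.0, 1.0, 0.025], [0.64, 0.019, -0.768]] tilt 39.8
```

Call:
{"fn": "drive_tool", "kwargs": {
  "moves": "4.6 -0.4 3 -2.2 -0.4; 4.6 -0.4 3 0 -0.4; 4.6 -0.4 3 0 -0.4; 4.6 -0.4 3 0 -0.4; 4.6 -0.4 3 0 -0.4"
}}

```text
clock: 6.75
tool_pos: [0.5915, -0.0123, 0.4619]
ee_rot: [-0.01, 0.94, 0.007, 0.34]
force: [-0.3, -0.9, 0.6]
gripper_width: 0.0654
grip_force: 0.0
```

```bash
cat > go.py <<'E'
import sys
exec(open('st.py').read())
t=np.array(list(map(float,sys.argv[1:4])));print('shift cm in tool axes',np.round(M.T@(t-o['tool_pos'])*100,2))
E
python3 go.py .525 -.0175 .239
```

```text
6.75 q [-0.199 -0.264  1.377  0.149  1.35  -1.771] p [ 0.5915 -0.0123  0.4619] w 0.0654 F [-0.3 -0.9  0.6] g 0.0
tool axes x,y,z: [[-0.768, -0.014, -0.64], [-0.023, 1.0, 0.006], [0.64, 0.019, -0.768]] tilt 39.8
shift cm in tool axes [19.39 -0.5  12.87]
```

Call:
{"fn": "drive_tool", "kwargs": {
  "moves": "4.8 -0.1 3.2 0.5 -0.4; 4.8 -0.1 3.2 0 -0.4; 4.8 -0.1 3.2 0 -0.4; 4.8 -0.1 3.2 0 -0.4; 0 0 0 0 -0.4"
}}

```text
clock: 7.38
tool_pos: [0.5204, -0.0139, 0.2291]
ee_rot: [-0.005, 0.944, 0.01, 0.33]
force: [0.3, 0.4, -1.0]
gripper_width: 0.0658
grip_force: 0.0
```

```bash
python3 go.py .627 -.0145 .116
python3 - <<'E'
from h import *
for n in('scene','top'):
    p,d=ctrl.capture(n);np.savez(f'pics/{n}1.npz',p=p,d=d)
p=np.load('pics/scene1.npz')['p'];cv2.imwrite('pics/s1.png',cv2.resize(p[100:320,150:400],None,fx=2.6,fy=2.6))
E
```

```text
7.375 q [-0.249 -0.452  1.957  0.211  0.993 -1.886] p [ 0.5204 -0.0139  0.2291] w 0.0658 F [ 0.3  0.4 -1. ] g 0.0
tool axes x,y,z: [[-0.782, -0.002, -0.623], [-0.016, 1.0, 0.017], [0.623, 0.023, -0.782]] tilt 38.6
shift cm in tool axes [-1.28 -0.42 15.49]
```

View pics/s1.png

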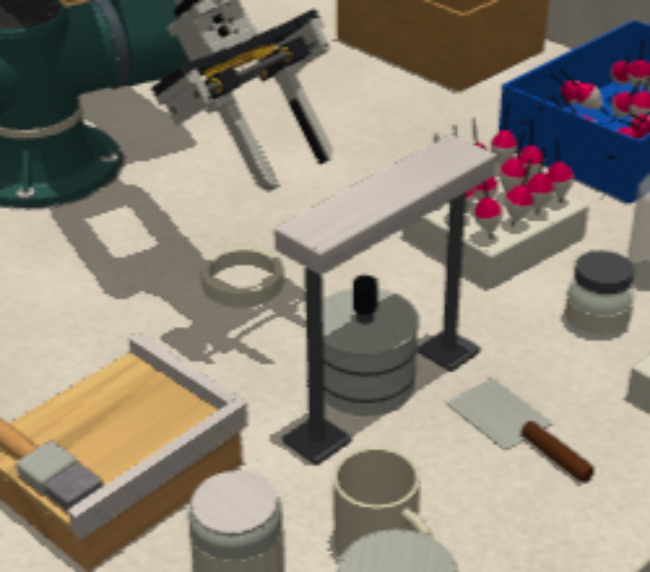

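Call:
{"fn": "drive_tool", "kwargs": {
  "moves": "-1.3 -0.4 2 -1.5 -0.4; 0 0 4 0 -0.4; 0 0 4 0 -0.4; 0 0 2 0 -0.4; 0 0 0 0 -0.4"
}}

```text
clock: 8.1
tool_pos: [0.6177, -0.0173, 0.1633]
ee_rot: [-0.018, 0.939, 0.003, 0.343]
force: [-0.3, -0.7, 0.3]
gripper_width: 0.0661
grip_force: 0.0
```

```bash
python3 go.py .627 -.0145 .116
python3 - <<'E'
from h import *
r=[]
for n in('scene','top'):
    p,d=ctrl.capture(n);np.savez(f'pics/{n}2.npz',p=p,d=d)
    k=ctrl.spot_point(n,'knob')[:1];print(n,k[0]['score'],k[0]['pixel'],'expected',proj(n,[.627,-.0145,.116]))
p=np.load('pics/scene2.npz')['p'];q=np.load('pics/top2.npz')['p']
cv2.imwrite('pics/s2.png',np.hstack([cv2.resize(p[130:270,220:350],(390,420)),cv2.resize(q[130:270,220:350],(390,420))]))
E
```

```text
8.1 q [-0.198 -0.172  1.901  0.217  0.738 -1.918] p [ 0.6177 -0.0173  0.1633] w 0.0661 F [-0.3 -0.7  0.3] g 0.0
tool axes x,y,z: [[-0.764, -0.032, -0.644], [-0.037, 0.999, -0.006], [0.644, 0.019, -0.765]] tilt 40.1
shift cm in tool axes [2.33 0.27 4.22]
scene 0.56 [287.9, 214.0] expected [289.79786836 213.53862624]
top 0.61 [278.5, 185.5] expected [276.72828099 180.26881377]
```

View pics/s2.png

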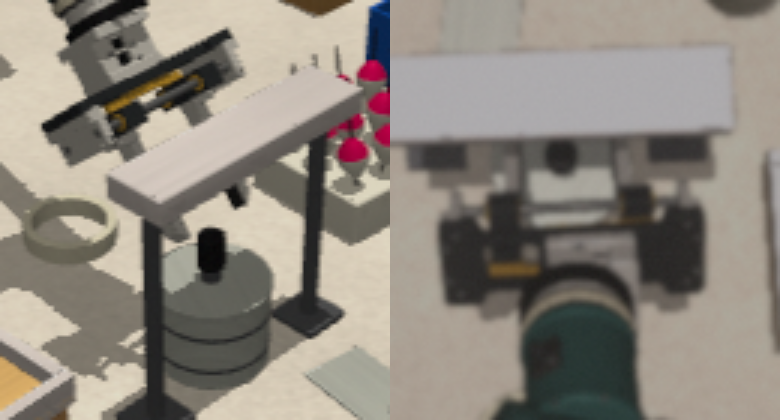

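The fingers straddle the knob from the front, a bit high. I'll drop away from the bar first, then go in.

Call:
{"fn": "drive_tool", "kwargs": {
  "moves": "2.3 0.3 0 0 -0.4; 0 0 2 0 -0.4; 0 0 2.2 0 -0.4; 0 0 0 0 -0.4"
}}

```text
clock: 8.8
tool_pos: [0.6223, -0.0136, 0.1109]
ee_rot: [-0.018, 0.941, 0.004, 0.339]
force: [-0.5, -0.3, 0.9]
gripper_width: 0.0661
grip_force: 0.0
```

```bash
python3 go.py .627 -.0145 .116
```

```text
8.8 q [-0.187 -0.103  1.95   0.237  0.628 -1.94 ] p [ 0.6223 -0.0136  0.1109] w 0.0661 F [-0.5 -0.3  0.9] g 0.0
tool axes x,y,z: [[-0.769, -0.031, -0.638], [-0.036, 0.999, -0.005], [0.638, 0.019, -0.77]] tilt 39.6
shift cm in tool axes [-0.69 -0.11 -0.09]
```

Call:
{"fn": "drive_tool", "kwargs": {
  "moves": "-0.7 -0.1 -0.1 0 -0.4; 0 0 0 0 -0.4; 0 0 0 0 0.1; 0 0 0 0 1; 0 0 0 0 1",
  "grip_force": 30
}}

```text
clock: 9.43
tool_pos: [0.6268, -0.0144, 0.1158]
ee_rot: [-0.018, 0.941, 0.004, 0.339]
force: [0.6, -0.6, -0.2]
gripper_width: 0.0395
grip_force: 0.0
```

Call:
{"fn": "drive_tool", "kwargs": {
  "moves": "0 0 0 0 1; 0 0 0 0 1; 0 0 0 0 1"
}}

```text
clock: 9.8
tool_pos: [0.6268, -0.0143, 0.1157]
ee_rot: [-0.018, 0.941, 0.004, 0.339]
force: [-0.5, 0.9, 0.4]
gripper_width: 0.0254
grip_force: 30.0
```

```bash
python3 go.py .627 -.0145 .136
```

```text
9.8 q [-0.187 -0.098  1.934  0.233  0.638 -1.935] p [ 0.6268 -0.0143  0.1157] w 0.0254 F [-0.5  0.9  0.4] g 30.0
tool axes x,y,z: [[-0.769, -0.031, -0.638], [-0.036, 0.999, -0.004], [0.638, 0.02, -0.77]] tilt 39.6
shift cm in tool axes [-1.31 -0.03 -1.55]
```

Call:
{"fn": "drive_tool", "kwargs": {
  "moves": "-0.4 0 -0.5 0 1; -0.45 0 -0.5 0 1; -0.45 0 -0.55 0 1; 0 0 0 0 1"
}}

```text
clock: 10.3
tool_pos: [0.6276, -0.0145, 0.1375]
ee_rot: [-0.018, 0.94, 0.004, 0.34]
force: [0.1, -0.2, -2.2]
gripper_width: 0.0253
grip_force: 30.0
```

```bash
python3 go.py .50 -.0145 .165
python3 - <<'E'
from h import *
p,d=ctrl.capture('scene');cv2.imwrite('pics/s3.png',cv2.resize(p[130:270,220:350],(520,560)))
E
```

```text
10.3 q [-0.187 -0.121  1.909  0.219  0.683 -1.918] p [ 0.6276 -0.0145  0.1375] w 0.0253 F [ 0.1 -0.2 -2.2] g 30.0
tool axes x,y,z: [[-0.768, -0.032, -0.64], [-0.036, 0.999, -0.006], [0.639, 0.019, -0.769]] tilt 39.8
shift cm in tool axes [  8.04   0.45 -10.28]
```

View pics/s3.png

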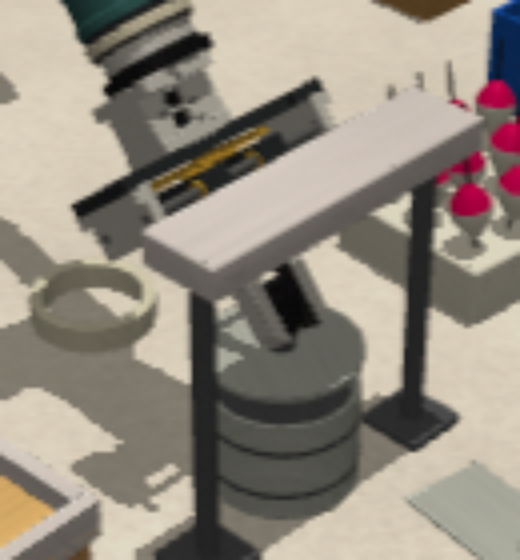

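Call:
{"fn": "drive_tool", "kwargs": {
  "moves": "1.5 0.1 -2 0 1; 2.1 0.1 -2.6 0 1; 2.1 0.1 -2.6 0 1; 1.6 0.1 -2.1 0 1; 0.7 0 -1 0 1"
}}

```text
clock: 10.98
tool_pos: [0.4987, -0.0148, 0.1643]
ee_rot: [-0.018, 0.94, 0.004, 0.339]
force: [1.1, -0.5, -2.5]
gripper_width: 0.0256
grip_force: 30.0
```

```bash
python3 go.py .5617 -.2552 .165
```

```text
10.975 q [-0.272 -0.49   2.118  0.253  0.86  -1.981] p [ 0.4987 -0.0148  0.1643] w 0.0256 F [ 1.1 -0.5 -2.5] g 30.0
tool axes x,y,z: [[-0.769, -0.031, -0.639], [-0.036, 0.999, -0.005], [0.638, 0.019, -0.77]] tilt 39.7
shift cm in tool axes [ -4.14 -24.25   3.52]
```

Call:
{"fn": "drive_tool", "kwargs": {
  "moves": "0 -2.5 0 0 1; 0 -4 0 0 1; -0.5 -4 0.5 0 1; -0.8 -4 0.7 0 1; -0.8 -3 0.7 0 1"
}}

```text
clock: 11.6
tool_pos: [0.5347, -0.1913, 0.1639]
ee_rot: [-0.017, 0.941, 0.003, 0.339]
force: [-0.3, 0.1, -2.8]
gripper_width: 0.0253
grip_force: 30.0
```

Call:
{"fn": "drive_tool", "kwargs": {
  "moves": "-0.8 -3 0.7 0 1; -0.8 -2.2 0.6 0 1; -0.4 -1.5 0.3 0 1; 0 0 0 0 1; 0 0 0 0 1"
}}

```text
clock: 12.22
tool_pos: [0.5655, -0.2495, 0.1676]
ee_rot: [-0.014, 0.942, 0.002, 0.335]
force: [-0.8, 0.2, -3.8]
gripper_width: 0.0256
grip_force: 30.0
```

```bash
python3 go.py .5617 -.2552 .110
python3 - <<'E'
from h import *
for n in('scene','top'):
    p,d=ctrl.capture(n);np.savez(f'pics/{n}4.npz',p=p,d=d)
p=np.load('pics/scene4.npz')['p']
cv2.imwrite('pics/s4.png',cv2.resize(p[180:320,130:330],(800,560)))
E
```

```text
12.225 q [-0.75  -0.101  1.822  0.562  0.972 -2.566] p [ 0.5655 -0.2495  0.1676] w 0.0256 F [-0.8  0.2 -3.8] g 30.0
tool axes x,y,z: [[-0.775, -0.025, -0.631], [-0.028, 1.0, -0.005], [0.631, 0.014, -0.776]] tilt 39.1
shift cm in tool axes [ 3.94 -0.53  4.22]
```

View pics/s4.png

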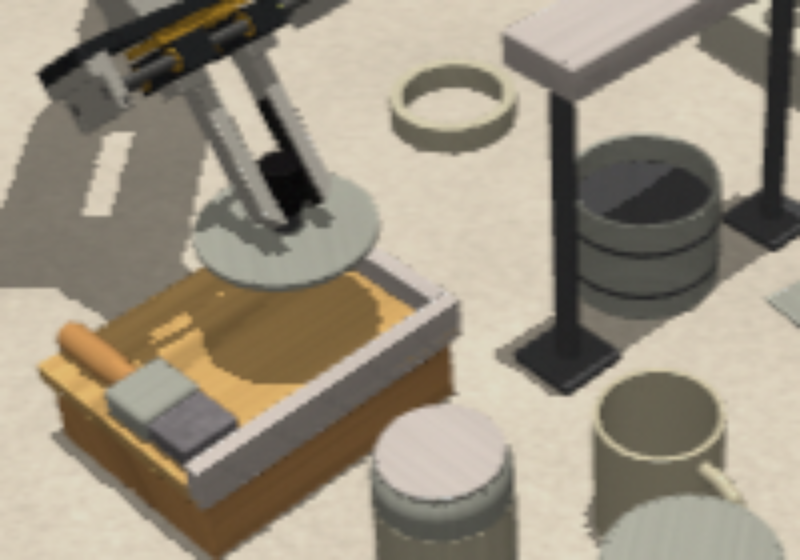

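Call:
{"fn": "drive_tool", "kwargs": {
  "moves": "1 -0.2 1 1 1; 1 -0.2 1 1 1; 1 -0.1 1 0 1; 0.8 0 0.8 0 1; 0 0 0 0 1"
}}

```text
clock: 12.95
tool_pos: [0.5648, -0.2482, 0.118]
ee_rot: [0.009, 0.945, 0.006, 0.328]
force: [-0.2, -0.2, -2.5]
gripper_width: 0.0258
grip_force: 30.0
```

```bash
python3 go.py .5605 -.2545 .1045
python3 - <<'E'
from h import *
C={}
for n in('scene','top'):
    p,d=ctrl.capture(n);np.savez(f'pics/{n}5.npz',p=p,d=d);P=cloud(n,d).reshape(-1,3)
    s=P[(np.hypot(P[:,0]-.5617,P[:,1]+.2552)<.065)&(P[:,2]>.07)&(P[:,2]<.1)]
    print(n,len(s),np.percentile(s[:,2],[5,50,95]))
E
```

```text
12.95 q [-0.738 -0.056  1.88   0.578  0.88  -2.566] p [ 0.5648 -0.2482  0.118 ] w 0.0258 F [-0.2 -0.2 -2.5] g 30.0
tool axes x,y,z: [[-0.784, 0.02, -0.62], [0.013, 1.0, 0.016], [0.62, 0.005, -0.784]] tilt 38.3
shift cm in tool axes [ 1.16 -0.66  0.79]
scene 869 [0.08473559 0.08812164 0.09093267]
top 1037 [0.08391833 0.08907557 0.09338964]
```

Call:
{"fn": "drive_tool", "kwargs": {
  "moves": "0.2 -0.5 0 1.5 1; 0.2 -0.5 0 1 1; 0 -0.3 0 0 1; 0 0 0 0 1"
}}

```text
clock: 13.55
tool_pos: [0.5617, -0.2624, 0.117]
ee_rot: [0.029, 0.944, 0.012, 0.329]
force: [0.1, 0.6, -2.3]
gripper_width: 0.0252
grip_force: 30.0
```

```bash
python3 go.py .5605 -.2545 .1045
python3 - <<'E'
from h import *
p,d=ctrl.capture('top');np.savez('pics/top6.npz',p=p,d=d);P=cloud('top',d).reshape(-1,3)
s=P[(np.hypot(P[:,0]-.561,P[:,1]+.254)<.058)&(P[:,2]>.08)&(P[:,2]<.1)]
A=np.c_[s[:,:2]-[.561,-.254],np.ones(len(s))];c=np.linalg.lstsq(A,s[:,2],rcond=None)[0];print('lid plane deg',np.degrees(c[:2]),c[2])
E
```

```text
13.55 q [-0.766 -0.043  1.87   0.592  0.889 -2.555] p [ 0.5617 -0.2624  0.117 ] w 0.0252 F [ 0.1  0.6 -2.3] g 30.0
tool axes x,y,z: [[-0.782, 0.063, -0.621], [0.048, 0.998, 0.042], [0.622, 0.003, -0.783]] tilt 38.5
shift cm in tool axes [0.92 0.73 0.9 ]
lid plane deg [-1.19858442  2.11727534] 0.08753768898238527
```

Call:
{"fn": "drive_tool", "kwargs": {
  "moves": "0.3 0.3 0.3 -0.5 1; 0.3 0.3 0.3 -0.7 1; 0.2 0.1 0.2 0 1; 0 0 0 0 1"
}}

```text
clock: 14.1
tool_pos: [0.562, -0.2524, 0.1068]
ee_rot: [0.021, 0.945, 0.008, 0.327]
force: [0.3, 0.4, -2.8]
gripper_width: 0.0254
grip_force: 30.0
```

```bash
python3 go.py .5605 -.2545 .1035
```

```text
14.1 q [-0.747 -0.044  1.892  0.589  0.862 -2.566] p [ 0.562  -0.2524  0.1068] w 0.0254 F [ 0.3  0.4 -2.8] g 30.0
tool axes x,y,z: [[-0.785, 0.044, -0.618], [0.034, 0.999, 0.029], [0.619, 0.002, -0.786]] tilt 38.2
shift cm in tool axes [ 0.31 -0.22  0.17]
```

Call:
{"fn": "drive_tool", "kwargs": {
  "moves": "0.1 -0.05 0.1 0 1; 0.1 -0.05 0.1 0 1; 0.05 0 0.1 0 1; 0 0 0 0 1"
}}

```text
clock: 14.6
tool_pos: [0.563, -0.2534, 0.1051]
ee_rot: [0.021, 0.945, 0.007, 0.328]
force: [-3.0, 1.5, 3.0]
gripper_width: 0.0254
grip_force: 30.0
```

```bash
python3 go.py .568 -.248 .1035
```

```text
14.6 q [-0.745 -0.04   1.892  0.589  0.856 -2.566] p [ 0.563  -0.2534  0.1051] w 0.0254 F [-3.   1.5  3. ] g 30.0
tool axes x,y,z: [[-0.784, 0.045, -0.619], [0.036, 0.999, 0.027], [0.619, -0.001, -0.785]] tilt 38.3
shift cm in tool axes [-0.27  0.56  0.43]
```

Call:
{"fn": "drive_tool", "kwargs": {
  "moves": "0 0 0 0 1; 0 0.2 0 0 1; 0 0.2 0 0 1; 0 0.15 0 0 1; 0 0 0 0 1",
  "grip_force": 10
}}

```text
clock: 15.22
tool_pos: [0.5631, -0.2485, 0.1046]
ee_rot: [0.022, 0.945, 0.006, 0.327]
force: [2.0, -3.7, -0.4]
gripper_width: 0.026
grip_force: 10.0
```

Call:
{"fn": "drive_tool", "kwargs": {
  "moves": "-0.15 0 0.12 0 1; -0.15 0 0.12 0 1; -0.1 0 0.1 0 1; 0 0 0 0 1"
}}

```text
clock: 15.72
tool_pos: [0.5679, -0.2482, 0.1048]
ee_rot: [0.021, 0.945, 0.007, 0.327]
force: [-5.9, -2.4, 4.9]
gripper_width: 0.026
grip_force: 10.0
```

```bash
cat > lid.py <<'E'
exec(open('st.py').read())
from scipy.optimize import least_squares
t=np.radians(2.916);Rm=np.array([[np.cos(t),-np.sin(t)],[np.sin(t),np.cos(t)]])
for n in('top','scene'):
    p,d=ctrl.capture(n);P=cloud(n,d).reshape(-1,3);L=(P[:,:2]-[.557,-.2815])@Rm;z=P[:,2]
    s=(np.hypot(*(L-[.01,.03]).T)<.066)&(z>.068)&(z<.0775)&(L[:,0]<.066)&(L[:,1]<.086);g=L[s];c=np.array([.01,.03])
    a=((np.arctan2(*(g-c).T[::-1])+np.pi)/(2*np.pi)*48).astype(int);r=np.hypot(*(g-c).T)
    E=np.array([g[a==k][np.argmax(r[a==k])] for k in range(48) if (a==k).any() and r[a==k].max()>.043])
    f=least_squares(lambda q:np.hypot(*(E-q).T)-.055,c,loss='soft_l1',f_scale=.002).x
    A=np.c_[g,np.ones(len(g))];pl=np.linalg.lstsq(A,z[s],rcond=None)[0]
    print(n,len(E),'lid local',np.round(f*1000,1),'(want 13,33) slope',np.round(np.degrees(pl[:2]),1),'z',np.median(z[s]))
    cv2.imwrite(f'pics/{n}_last.png',p)
E
python3 lid.py
```

```text
15.725 q [-0.729 -0.037  1.889  0.58   0.847 -2.547] p [ 0.5679 -0.2482  0.1048] w 0.026 F [-5.9 -2.4  4.9] g 10.0
tool axes x,y,z: [[-0.785, 0.044, -0.617], [0.035, 0.999, 0.027], [0.618, -0.001, -0.786]] tilt 38.2
top 39 lid local [ 9.7 32. ] (want 13,33) slope [-1.1  0.6] z 0.0743187153136895
scene 40 lid local [12.  33.7] (want 13,33) slope [-1.2  1. ] z 0.07482809841592192
```

Call:
{"fn": "drive_tool", "kwargs": {
  "moves": "-0.1 0.1 0.08 -0.5 1; -0.1 0.1 0.08 -0.5 1; 0 0 0 0 1"
}}

```text
clock: 16.2
tool_pos: [0.5709, -0.2476, 0.1052]
ee_rot: [0.013, 0.945, 0.003, 0.328]
force: [-3.2, -5.7, 2.4]
gripper_width: 0.0254
grip_force: 10.0
```

```bash
python3 lid.py
```

```text
16.2 q [-0.722 -0.034  1.886  0.576  0.841 -2.557] p [ 0.5709 -0.2476  0.1052] w 0.0254 F [-3.2 -5.7  2.4] g 10.0
tool axes x,y,z: [[-0.785, 0.027, -0.619], [0.023, 1.0, 0.014], [0.619, -0.004, -0.785]] tilt 38.2
top 34 lid local [11.1 32. ] (want 13,33) slope [-1.4  0.2] z 0.0743706075238697
scene 39 lid local [14.3 33.7] (want 13,33) slope [-1.7  0.5] z 0.07493268578987933
```

Call:
{"fn": "drive_tool", "kwargs": {
  "moves": "0.1 0 0.12 0 1; -0.1 0 0.08 0 1; -0.1 0 0.08 0 1; 0 0 0 0 1"
}}

```text
clock: 16.8
tool_pos: [0.5731, -0.2475, 0.1046]
ee_rot: [0.013, 0.945, 0.003, 0.328]
force: [-9.7, -3.0, 9.4]
gripper_width: 0.0256
grip_force: 10.0
```

```bash
python3 lid.py
```

```text
16.8 q [-0.719 -0.029  1.882  0.576  0.838 -2.556] p [ 0.5731 -0.2475  0.1046] w 0.0256 F [-9.7 -3.   9.4] g 10.0
tool axes x,y,z: [[-0.785, 0.026, -0.619], [0.023, 1.0, 0.014], [0.619, -0.003, -0.785]] tilt 38.3
top 36 lid local [12.7 31.6] (want 13,33) slope [-1.3 -0.1] z 0.07429764651813864
scene 36 lid local [14.8 33.8] (want 13,33) slope [-1.6  0.3] z 0.07484071344667909
```

Call:
{"fn": "drive_tool", "kwargs": {
  "moves": "-0.1 0.1 0.08 0 1; 0 0.1 0 0 1; 0 0 0 0 1"
}}

```text
clock: 17.27
tool_pos: [0.5745, -0.2472, 0.1048]
ee_rot: [0.013, 0.945, 0.001, 0.328]
force: [-10.2, -7.2, 7.1]
gripper_width: 0.0257
grip_force: 10.0
```

```bash
python3 lid.py
```

```text
17.275 q [-0.714 -0.028  1.882  0.572  0.833 -2.55 ] p [ 0.5745 -0.2472  0.1048] w 0.0257 F [-10.2  -7.2   7.1] g 10.0
tool axes x,y,z: [[-0.785, 0.026, -0.619], [0.025, 1.0, 0.01], [0.619, -0.007, -0.785]] tilt 38.3
top 34 lid local [12.5 31.8] (want 13,33) slope [-1.6 -0.3] z 0.07439226926384801
scene 39 lid local [14.5 34.4] (want 13,33) slope [-1.8  0.3] z 0.07506990351209225
```

Call:
{"fn": "drive_tool", "kwargs": {
  "moves": "0 0 0 0 1; 0 0 0 0 1; 0 0 0 0 0.3; 0 0 0 0 0; 0 0 0 0 0",
  "grip_force": 3
}}

```text
clock: 18.0
tool_pos: [0.5742, -0.2425, 0.1014]
ee_rot: [0.013, 0.945, 0.006, 0.326]
force: [0.8, -1.2, 0.0]
gripper_width: 0.046
grip_force: 0.0
```

```bash
python3 lid.py
```

```text
18.0 q [-0.711 -0.026  1.885  0.577  0.836 -2.55 ] p [ 0.5742 -0.2425  0.1014] w 0.046 F [ 0.8 -1.2  0. ] g 0.0
tool axes x,y,z: [[-0.787, 0.028, -0.616], [0.021, 1.0, 0.02], [0.617, 0.003, -0.787]] tilt 38.1
top 35 lid local [12.2 31.9] (want 13,33) slope [ 0.1 -0.1] z 0.07367347972788241
scene 42 lid local [14.6 33.8] (want 13,33) slope [-0.   0.3] z 0.0742512015468565
```

View pics/scene_last.png

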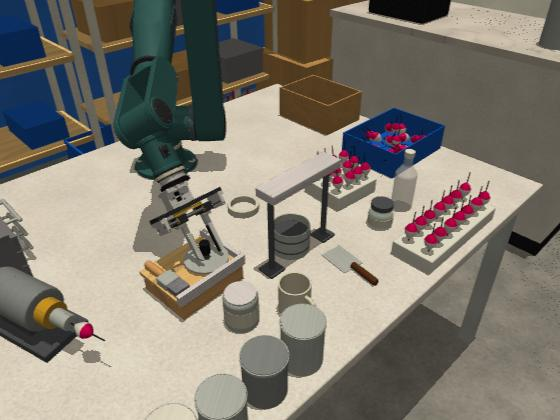

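The lid lies flat in the corner. Withdrawing along the tool axis.

Call:
{"fn": "drive_tool", "kwargs": {
  "moves": "0 -0.3 0 0 -0.3; 0 0 0 0 -0.4; 0 0 -2 0 -0.4; 0 0 -4 0 -0.4; 0 0 -5 0 -0.4"
}}

```text
clock: 18.73
tool_pos: [0.5055, -0.2462, 0.1885]
ee_rot: [0.013, 0.945, 0.005, 0.326]
force: [-0.3, -1.6, 0.3]
gripper_width: 0.0657
grip_force: 0.0
```

Call:
{"fn": "drive_tool", "kwargs": {
  "moves": "0 0 -5 0 -0.4; 0 0 -5 0 -0.4; -2 0 -5 0 -0.4; -2 0 -5 0 -0.4; 0 0 0 0 -0.4"
}}

```text
clock: 19.35
tool_pos: [0.4144, -0.2491, 0.3772]
ee_rot: [0.012, 0.944, -0.0, 0.33]
force: [1.0, 0.7, -0.5]
gripper_width: 0.0659
grip_force: 0.0
```

```bash
python3 lid.py
python3 - <<'E'
from h import *
a=cv2.imread('pics/scene_last.png');b=cv2.imread('pics/top_last.png')
cv2.imwrite('pics/fin.png',np.hstack([cv2.resize(a[220:320,140:250],(396,400)*1 if 0 else (440,400),interpolation=cv2.INTER_CUBIC),cv2.resize(b[165:255,335:435],(360,400),interpolation=cv2.INTER_CUBIC)]))
E
```

```text
19.35 q [-1.047 -0.429  1.652  0.565  1.538 -2.499] p [ 0.4144 -0.2491  0.3772] w 0.0659 F [ 1.   0.7 -0.5] g 0.0
tool axes x,y,z: [[-0.782, 0.023, -0.623], [0.023, 1.0, 0.008], [0.623, -0.008, -0.782]] tilt 38.5
top 48 lid local [12.9 32. ] (want 13,33) slope [0.1 0.1] z 0.07372115818893454
scene 45 lid local [14.9 33.7] (want 13,33) slope [-0.2  0.3] z 0.07417916810474612
```

View pics/fin.png

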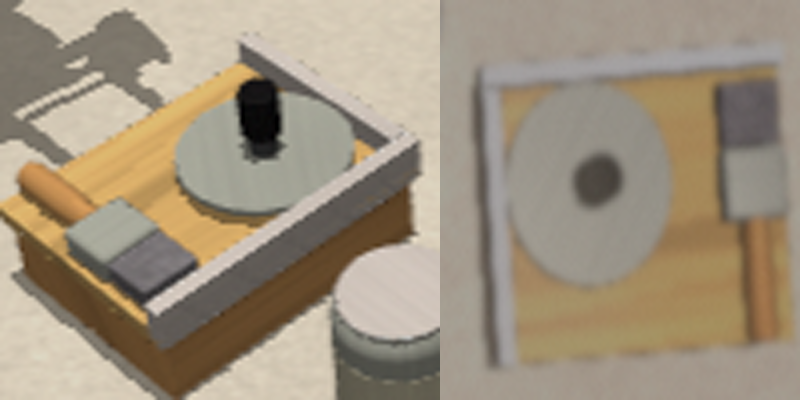

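Run:
```python
from h import *
t=np.radians(2.916);Rm=np.array([[np.cos(t),-np.sin(t)],[np.sin(t),np.cos(t)]])
ims={'top':cv2.imread('pics/top_last.png').astype(np.float32),'scene':cv2.imread('pics/scene_last.png').astype(np.float32)}
def samp(n,l,z=.074):
    w=Rm@np.array(l)+[.557,-.2815];u=proj(n,[*w,z]);im=ims[n]
    b=cv2.getRectSubPix(im,(1,1),(float(u[0]),float(u[1])))[0,0];return b[2]-b[0] # red-blue: wood
for n in ims:
  for nm,f in(('y at lid',lambda s,k:(.013+k,s)),('y at wood',lambda s,k:(-.06+k,s)),):
    print(n,nm,[int(np.mean([samp(n,f(s/1000,k/1000)) for k in(-3,0,3)])) for s in range(72,102,2)])
  for nm,f in(('x at lid',lambda s,k:(s,.033+k)),('x at wood',lambda s,k:(s,-.035+k))):
    print(n,nm,[int(np.mean([samp(n,f(s/1000,k/1000)) for k in(-3,0,3)])) for s in range(52,82,2)])
```

```text
top y at lid [13, 13, 13, 13, 14, 14, 13, 10, 7, 5, 3, 2, 3, 4, 7]
top y at wood [63, 63, 63, 63, 63, 61, 55, 40, 21, 10, 6, 4, 5, 6, 9]
top x at lid [12, 12, 12, 12, 13, 13, 13, 11, 8, 4, 2, 2, 3, 7, 14]
top x at wood [73, 72, 73, 74, 74, 72, 59, 35, 15, 4, 0, 0, 2, 5, 11]
scene y at lid [13, 12, 12, 13, 12, 12, 13, 12, 11, 10, 13, 17, 19, 19, 20]
scene y at wood [101, 104, 97, 70, 33, 13, 9, 9, 9, 10, 13, 17, 20, 21, 21]
scene x at lid [12, 12, 13, 13, 13, 12, 13, 16, 19, 20, 20, 20, 17, 12, 10]
scene x at wood [109, 109, 111, 112, 112, 109, 85, 47, 24, 20, 21, 20, 18, 12, 9]
```

No wood shows between the lid and either stop, so it is seated against both. Handing in.

```bash
python3 -c "
from cell import ctrl
print(ctrl.hand_in())"
```

```text
the job is handed in; nothing more can be done
None
```

I lifted the lid off the pot and parked it flat on the rest with its edge against both stops, then withdrew the gripper and handed the job in at about 19 s; no verdict came back.

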